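# Set out the wheel-making kit at a school workshop bench

## Task

Set out this bench for the next pupil: drop the orange ring and then the steel ring flat into the green tube, so that the steel one lies on the orange one; stand the yellow-capped glue jar on the dark strip midway between its two red pegs; stand the blue tin centred in front of the orange vise (on the robot's side, square to the jaws), leaving 20 mm of clear bench between the tin and the vise's handle bar; and lay the toy wheel flat and centred on top of the tin. Leave the red-capped jar and the tape measure where they are, and let go of everything.

Things in the scene. Friction and masses are not known exactly. Their poses are not given: they have to be found in the camera images.
- ring_orange: Orange plastic flat ring, 44 mm outside diameter, 22 mm hole, 12 mm thick, lying flat. Origin: centre of its underside, z up.
- ring_steel: Bare steel flat ring, 44 mm outside diameter, 22 mm hole, 12 mm thick, lying flat. Origin: centre of its underside, z up.
- jar_yellow: Glue jar with yellow cap: white round jar, 40 mm diameter, 56 mm tall with its cap, standing. Origin: centre of its underside, z up.
- jar_red: Jar with red cap, otherwise the same as the yellow-capped one (40 mm diameter, 56 mm tall). A bystander: stays where it is. Origin: centre of its underside.
- tin: Round blue screw tin, closed, with a flat silvery top disc: 56 mm diameter, 40 mm tall, standing. Origin: centre of its underside, z up.
- wheel: Toy-car wheel: disc with black rubber tyre and wooden face, 56 mm diameter, 18 mm thick, lying flat, wooden face up. Origin: centre of its underside, z up.
- tape: Black pocket tape measure with a yellow disc on top, 52 x 48 mm, 28 mm tall. A bystander: stays where it is. Origin: centre of its underside.
- vise: Small orange bench vise, fixed to the bench. Origin: on the bench in the middle of its length; its own x points to its back, y along the jaws, z up. It spans x from -55 mm to +55 mm, jaws 70 mm wide (y), 73 mm tall. Its front is at -x, towards the robot (turned up to 0.2 rad): there a steel handle bar, 90 mm long along y at 50 mm height, is the foremost part, its front edge at x = -55 mm.
- tube: Green upright spacer tube, open at the top, fixed on a grey 80 x 80 x 6 mm base plate. Inside diameter 48 mm, inner floor 6 mm above the bench; the rim is 42 mm above the bench, and the top 8 mm of the bore flare out to about 60 mm as a funnel (70 mm outside). Origin: on its axis, at bench height, z up.
- pegs: Dark wooden strip fixed on the bench, 150 mm long (its y) by 50 mm wide (its x), 12 mm thick, with two red round pegs of 18 mm diameter rising to 38 mm above the bench at y = +60 and -60 mm. Origin: midway between the pegs, at bench height, under the strip; z up.

How it is judged:
By the outcome, as a careful person would: the job done as asked, in the order asked, and still so for the second after the job is handed in, with the robot touching nothing.
It also fails if it takes over 112 s, if anything falls off the work surface, if the arm or the gripper's body presses on something with over 40 N, if the wrist force passes 120 N, or if a joint passes its speed limit or range.

## Robot

A 6-joint arm with a two-finger parallel gripper is mounted at the origin on the work surface. World frame = base frame: x ahead of the robot, y to its left, z up, the work surface at z = 0. Lengths are in m, angles in rad, forces in N, time in s.
With the tool pointing down it reaches from about 0.4 to 0.825 m from the base axis. Payload 7 kg.
Tool frame: the origin (TCP) lies midway between the tips of the shut fingers; the grasp point (between the pads) lies 19 mm behind it; z points along the fingers, y is the line along which they close (so a half turn about z gives the same grasp; the last joint's range is limited). The gripper opens to 88 mm and grips with 3 to 60 N. Pads are 19 mm wide; open, the fingers measure 130 mm over their backs; the gripper's body (78 mm by 193 mm) begins 47 mm behind the grasp point.
Start: joints at [1.475, 0.359, 0.012, 0, -1.224, -0.288], TCP at [0.253, 0.626, 0.227] pointing down, gripper open.
Joint ranges: [-3.07, 3.07], [-1.43, 2.12], [-1.02, 1.25], [-3.03, 1.67], [-3.05, -0], [-3.03, 3.03]. Speed limits (rad/s): [2.39, 2.39, 3.01, 3.14, 3.14, 3.14].

## Interface

Orientations are given as a unit quaternion [x, y, z, w].
In Python, from workcell import robot, imaging gives the robot as it stands.
- The arm moves only by the tool step_arm, never from a script. Its arguments are lists of equal length, an entry for each row: "slide": the shift along the tool's x, y, z in units of 0.1 m (1.0 is 0.1 m), a list of three; "twist": the turn about the tool's z in units of 90 degrees (1.0 is 90 degrees). In form: {"slide": [[dx, dy, dz], ...], "twist": [twist, ...]}. A call has 1 to 8 rows; each row is the pose to reach, as a shift and turn from the pose commanded when the call began, along the tool's axes at that moment; what a row does not reach only later rows make up. A row lasts 1/8 s, in which the tool goes at most 62.5 mm and 10.7 degrees, less where a joint would pass 70% of its speed; a pose out of reach is approached as far as the arm can. A call with a number of a shift or a turn outside -1 to 1 is refused whole. A call with a gripper value outside its range is refused whole. "gripper" is the closure, from -1 (fully open) to 1 (shut), set as the call begins (left out, the last holds). The fingers move at their own pace and stop on an object; "newtons" is the grip in N (left out, the last holds). Time passes only in rows, so rows that repeat a pose let the fingers close. It gives the time, the measured TCP pose, the force, the opening and the grip force at its end, in the units of the state.
- robot.get_obs(): the state, without advancing time (a new reading comes with each control period).
- imaging.grab_frame(name): name is "side" or "top"; returns the picture (384x512x3 uint8, blue, green, red); there is no depth.
- imaging.camera_model(name): a dict with "fx", "fy", "cx", "cy" (pixels), "k1" (the pictures are not rectified: a ray, as slopes to the right and down, at radius r is drawn at 1 + k1 r^2 times it, then the intrinsics apply), "origin" and "orientation" of the camera in the world. Camera axes: x right, y down, z forward; pixel columns grow to the right and rows downward; lengths in m; the calibration is good to about 2 mm. A picture is of the moment at which its call begins. camera_model takes no time and is no camera call.
- robot.finish_job(): hands the job in; it is judged then, once.
The state is a dict: "time_s": time; "joints": joint angles; "qd": joint speeds; "effort": joint torques, N m; "ee_pos": TCP position; "tcp_rot": TCP orientation; "contact_force": force on the tool from outside, world axes, zero at the start; "moment": the same for the moment, N m; "width": finger opening in m; "grip_force": force on a finger pad.
Only numpy, scipy, OpenCV 4.12 (cv2) and the standard library are available. Lean on these libraries where they do the work, as an engineer would, in place of code of your own. Each camera call takes 0.05 s, during which the arm holds its last target. There are 200 camera calls.

## Working session

There is one attempt and no reset: what is moved stays moved. The work goes in short steps, Python scripts to look and compute and a tool call to move; the robot and the scene stay as the last step left them, time stands still between calls to the robot, and variables do not carry over. Pictures are saved under pics/ and viewed, at most 14 in all, crops included, and the job is handed in when it is done.

Besides the shell and the picture viewer there is one more tool, called as name(argument=value, ...), one argument or row to a line, values as JSON. step_arm: Moves the arm, as the interface text tells. Shifts and turns lie within -1 to 1; 1 stands for 0.1 m of shift or 90 degrees of turn. Its arguments: {"type":"object","properties":{"slide":{"type":"array","items":{"type":"array","items":{"type":"number","minimum":-1,"maximum":1}}},"twist":{"type":"array","items":{"type":"number","minimum":-1,"maximum":1}},"gripper":{"type":"number"},"newtons":{"type":"number"}},"required":["slide","twist"]}

```bash
mkdir -p pics; python3 - <<'E'
from workcell import robot, imaging
import cv2,numpy as np
for n in("top","side"):
    cv2.imwrite(f"pics/{n}0.png",imaging.grab_frame(n)); print(imaging.camera_model(n))
o=robot.get_obs(); print({k:np.round(v,3) for k,v in o.items()})
E
```

```text
{'fx': 482.66278354365096, 'fy': 482.66278354365096, 'cx': 257.47042398885463, 'cy': 193.49916308733015, 'k1': -0.032766536361146945, 'origin': array([ 0.35734448, -0.00201652,  1.23403236]), 'orientation': array([-0.69543167,  0.71345724, -0.06378034,  0.05732048])}
{'fx': 375.45029624079524, 'fy': 375.45029624079524, 'cx': 250.38486350435485, 'cy': 189.07885064937204, 'k1': -0.05547647265045532, 'origin': array([ 0.43526938, -0.60910034,  0.56178121]), 'orientation': array([ 0.90172789, -0.08858751,  0.03820704, -0.42140157])}
{'time_s': np.float64(0.1), 'joints': array([ 1.475,  0.359,  0.011, -0.   , -1.224, -0.288]), 'qd': array([-0.   , -0.004,  0.001,  0.001,  0.001,  0.001]), 'effort': array([-1.0000e-03, -5.8416e+01,  2.9375e+01,  7.0160e+00,  1.0000e-02,
       -0.0000e+00]), 'ee_pos': array([0.253, 0.625, 0.226]), 'tcp_rot': array([ 0.982, -0.191, -0.   ,  0.001]), 'contact_force': array([0.457, 0.82 , 0.402]), 'moment': array([-0.008,  0.026,  0.021]), 'grip_force': np.float64(0.0), 'width': np.float64(0.088)}
```

View pics/top0.png

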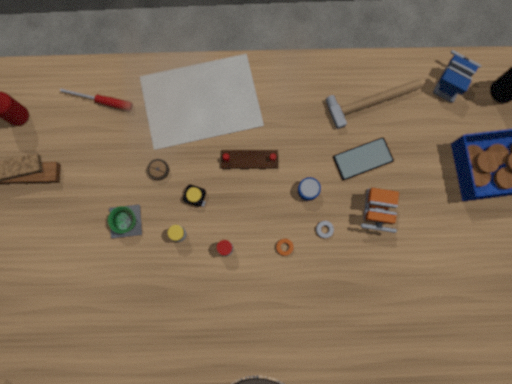

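View pics/side0.png

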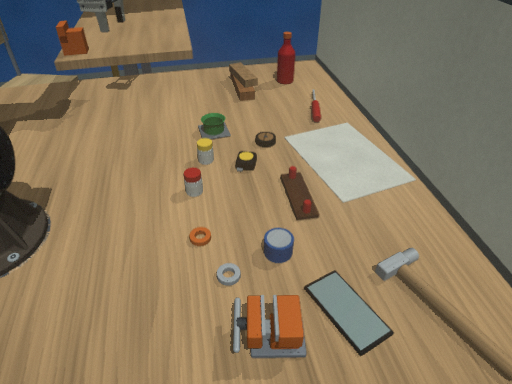

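```bash
cat > h.py <<'E'
import cv2,numpy as np
from workcell import robot, imaging
from scipy.spatial.transform import Rotation as R
def ray(n,uv):
    m=imaging.camera_model(n); K=np.array([[m['fx'],0,m['cx']],[0,m['fy'],m['cy']],[0,0,1]])
    d=(np.array(uv,float).reshape(-1,2)-[m['cx'],m['cy']])/m['fx']
    s=d.copy()
    for _ in range(8): s=d/(1+m['k1']*(s**2).sum(1,keepdims=True))
    return m['origin'],R.from_quat(m['orientation']).apply(np.c_[s,np.ones(len(s))])
def plane(n,uv,z):
    o,d=ray(n,uv); return (o+d*((z-o[2])/d[:,2])[:,None])[:,:2]
S=4
def up(im): return cv2.resize(im,None,fx=S,fy=S,interpolation=cv2.INTER_CUBIC)
COL={'red':lambda h,s,v:((h<6)|(h>172))&(s>150)&(v>60),'orange':lambda h,s,v:(h>=4)&(h<13)&(s>170)&(v>100),
'yellow':lambda h,s,v:(h>=22)&(h<36)&(s>140)&(v>110),'green':lambda h,s,v:(h>=45)&(h<90)&(s>100),
'blue':lambda h,s,v:(h>=100)&(h<128)&(s>90),'grey':lambda h,s,v:(s<60)&(v>95),'dark':lambda h,s,v:(v<70)}
def blob(n,im,col,uv,r):
    "biggest colour blob within r px of uv: filled contour, in picture pixels"
    hsv=cv2.cvtColor(up(im),cv2.COLOR_BGR2HSV).astype(int); m=COL[col](*np.moveaxis(hsv,2,0)).astype(np.uint8)
    k=np.zeros_like(m); cv2.circle(k,(int(uv[0]*S),int(uv[1]*S)),int(r*S),1,-1)
    cs,_=cv2.findContours(m*k,cv2.RETR_EXTERNAL,cv2.CHAIN_APPROX_NONE)
    c=max(cs,key=cv2.contourArea); return (c[:,0]+.5)/S-.5
def cen(c):
    M=cv2.moments(c.astype(np.float32).reshape(-1,1,2)); return np.array([M['m10'],M['m01']])/M['m00']
E
cat > m1.py <<'E'
from h import *
L=[('ring_orange','orange',.006,(285,247),(200,236),14),('ring_steel','grey',.006,(325,229),(228,274),15),('jar_y','yellow',.049,(176,233),(205,145),14),
('jar_r','red',.049,(224,248),(193,175),14),('tin','grey',.040,(309,188),(279,238),17),('tinbody','blue',.02,(309,188),(279,244),22),('wheel','dark',.009,(158,170),(265,139),15),
('tape','yellow',.028,(194,195),(246,156),11),('tube','green',.038,(122,221),(213,123),20),
('pegL','red',.025,(226,157),(293,172),8),('pegR','red',.025,(273,157),(307,205),8)]
ims={n:cv2.imread(f'pics/{n}0.png') for n in('top','side')}; draw={n:up(i) for n,i in ims.items()}
for nm,col,z,t,s,r in L:
    o=[]
    for n,uv in(('top',t),('side',s)):
        try:
            c=blob(n,ims[n],col,uv,r); u=cen(c); o+= [np.round(1e3*plane(n,u,z)[0],1),np.round(1e3*np.ptp(plane(n,c,z),axis=0))]
            cv2.drawContours(draw[n],[(c*S).astype(int).reshape(-1,1,2)],-1,(255,0,255),1)
        except ValueError: o+=['none']
    print(nm,*o)
cv2.imwrite('pics/t1.png',draw['top'][560:1040,400:1640][:, :][:,:]); 
a=draw['top'][560:1060,420:1000];b=draw['top'][560:1060,1020:1640]
cv2.imwrite('pics/t1.png',cv2.resize(np.hstack([a,b]),(800,333),interpolation=cv2.INTER_AREA)); cv2.imwrite('pics/vt.png',cv2.resize(draw['top'][700:960,1160:1660],(800,416)))
cv2.imwrite('pics/s1.png',cv2.resize(draw['side'][420:1480,720:1640],(520,600),interpolation=cv2.INTER_AREA))
E
python3 m1.py
```

```text
ring_orange [431.2 -80.1] [39. 40.] [431.6 -80.6] [42. 49.]
ring_steel [ 473.9 -185.7] [46. 46.] [ 474.2 -184.6] [44. 51.]
jar_y [470.  189.8] [36. 38.] [470.8 187.9] [38. 56.]
jar_r [431.2  70.7] [36. 37.] [432.1  70.6] [37. 52.]
tin [ 576.3 -146.8] [46. 46.] [ 576.5 -147.1] [46. 46.]
tinbody [ 562.5 -136.9] [48. 54.] [ 576.9 -160.9] [58. 84.]
wheel [624.4 231.9] [39. 49.] [635.1 226.2] [58. 67.]
tape [568.6 146.6] [37. 37.] [568.2 146.5] [36. 38.]
tube [506.5 337.4] [66. 62.] [507.5 327.7] [67. 72.]
pegL [665.4  63.2] [25. 20.] [664.5  63.5] [24. 45.]
pegR [662.4 -57.4] [23. 19.] [662.  -56.2] [24. 41.]
```

View pics/t1.png

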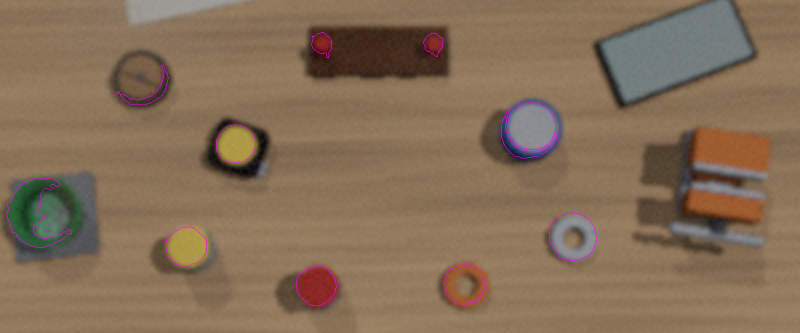

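View pics/vt.png

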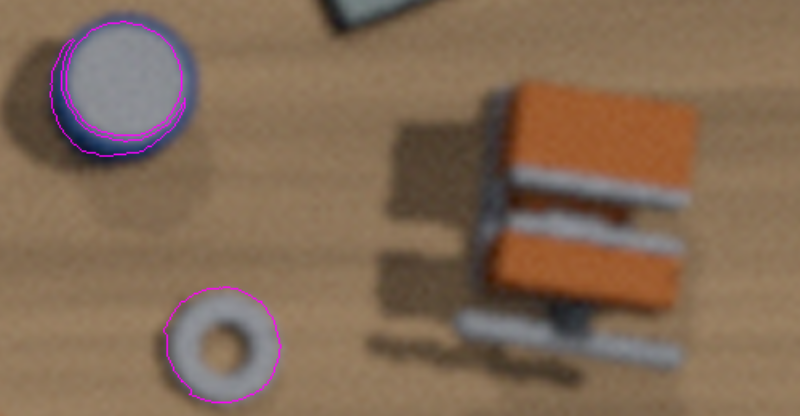

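View pics/s1.png

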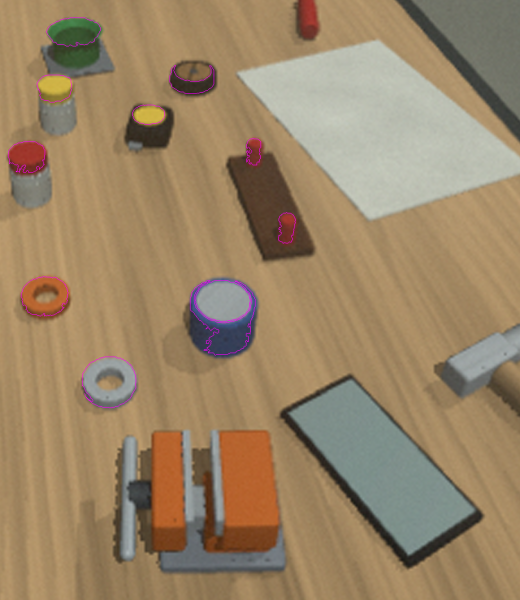

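Top view: orange ring (285,247), steel ring (325,229), tin (309,188), wheel (158,170), yellow jar (176,233), tube (122,221), pegs (226/273,157). Handle bar runs about (362,225) to (397,231). Wheel, tube and vise outlines still need better masks.

```bash
cat > m2.py <<'E'
from h import *
from scipy.optimize import least_squares
ims={n:cv2.imread(f'pics/{n}0.png') for n in('top','side')}
COL['dark']=lambda h,s,v:(v<88)
COL['green']=lambda h,s,v:(h>=40)&(h<95)&(s>60)
COL['grey']=lambda h,s,v:(s<75)&(v>85)
for n,uv in(('top',(122,221)),('side',(213,123))):
    c=cv2.convexHull(blob(n,ims[n],'green',uv,21).astype(np.float32))[:,0]; p=plane(n,c,.042)
    o=imaging.camera_model(n)['origin'][:2]; q=p.mean(0); far=p[((p-q)@(q-o))>0]
    f=least_squares(lambda x:np.hypot(*(far-x).T)-.035,q,loss='soft_l1',f_scale=.002)
    f2=least_squares(lambda x:np.hypot(*(far-x[:2]).T)-x[2],[*q,.035]).x
    print('tube',n,f.x*1e3,f2*1e3)
for n,uv in(('top',(158,170)),('side',(265,139))):
    c=cv2.convexHull(blob(n,ims[n],'dark',uv,14).astype(np.float32))[:,0]
    print('wheel',n,plane(n,cen(c),.009)*1e3,np.ptp(plane(n,c,.009),axis=0)*1e3)
def rect(n,col,uv,r,z):
    c=blob(n,ims[n],col,uv,r); p=plane(n,c,z)*1e3
    print(n,col,uv,[np.round(x,1) for x in cv2.minAreaRect(p.astype(np.float32))])
rect('top','orange',(382,196),14,.073); rect('top','orange',(380,215),11,.073)
rect('top','grey',(379,228),21,.05) 
c=.15625
e=np.array([[460,322],[682,357]])*c+[290,175]; print('handle ends top',plane('top',e,.05)*1e3)
# side: handle ends from crop (scale 1060/600/4)
k=1060/600/4; e=np.array([[130,440],[126,556]])*k+[180,105]; print('handle side',plane('side',e,.05)*1e3)
j=np.array([[153,432],[155,549],[182,432],[187,549],[222,432],[236,527],[270,432],[279,524]])*k+[180,105]; print('jaw side',plane('side',j,.073)*1e3)
j=np.array([[527,82],[697,103],[690,190],[512,165],[505,237],[683,258],[675,305],[497,285]])*c+[290,175]; print('jaw top',plane('top',j,.073)*1e3)
E
python3 m2.py
```

```text
tube top [506.59115521 324.94525017] [506.71340206 325.25278333  34.72923166]
tube side [507.19087162 322.90413628] [507.41941795 324.33933275  33.92166413]
wheel top [[638.63992552 241.78498462]] [55.43565239 57.87129283]
wheel side [[638.60534403 239.30227822]] [59.94078114 75.42862202]
top orange (382, 196) [array([ 546.4, -321.6]), array([63.9, 28.4]), np.float64(80.7)]
top orange (380, 215) [array([ 493.1, -310. ]), array([53.2, 18.5]), np.float64(79.9)]
top grey (379, 228) [array([ 470.2, -312.3]), array([93.2, 16.8]), np.float64(80.0)]
handle ends top [[ 476.091539   -271.23618044]
 [ 460.27122245 -356.44178531]]
handle side [[ 477.63784346 -270.53851479]
 [ 461.08738256 -353.30337707]]
jaw side [[ 491.91655649 -282.60551183]
 [ 477.71333621 -363.82921533]
 [ 510.99476661 -286.42178964]
 [ 496.52851548 -367.58048357]
 [ 537.2957472  -291.72451613]
 [ 528.95495966 -359.67079032]
 [ 568.8548848  -298.15136997]
 [ 555.31152459 -363.04776686]]
jaw top [[ 565.37583298 -297.62627073]
 [ 555.57330085 -362.6663546 ]
 [ 521.95484489 -357.40068347]
 [ 533.33622041 -289.71368951]
 [ 505.72775059 -285.21811381]
 [ 495.92116854 -352.7477785 ]
 [ 478.07359114 -348.3509526 ]
 [ 487.47740275 -280.97647912]]
```

step_arm(
  slide=[
    [0.86, 0.52, 0],
    [0.86, 0.52, 0],
    [0.86, 0.52, 0],
    [0.86, 0.52, 0],
    [0.86, 0.52, 0],
    [0.86, 0.52, 0],
    [0.86, 0.52, 0],
    [0.86, 0.52, 0],
  ],
  twist=[0.751, 0.751, 0.751, 0.751, 0.751, 0.751, 0.751, 0.751],
  gripper=-1,
)

```text
time_s: 1.1
ee_pos: [0.313, 0.5452, 0.2261]
tcp_rot: [0.71, -0.704, 0.0, 0.0]
contact_force: [0.2, 0.4, 1.0]
width: 0.0876
grip_force: 0.0
```

step_arm(
  slide=[
    [0.5, -0.1, 0],
    [1, -0.2, 0],
  ],
  twist=[0, 0],
)

```text
time_s: 1.35
ee_pos: [0.3337, 0.4445, 0.2259]
tcp_rot: [0.711, -0.704, 0.0, 0.001]
contact_force: [1.0, -0.0, 0.3]
width: 0.0875
grip_force: 0.0
```

step_arm(
  slide=[
    [0.5, -0.1, 0],
    [1, -0.2, 0],
  ],
  twist=[0, 0],
)

```text
time_s: 1.6
ee_pos: [0.3545, 0.3441, 0.2265]
tcp_rot: [0.71, -0.704, 0.0, 0.0]
contact_force: [0.7, -1.0, 0.3]
width: 0.0872
grip_force: 0.0
```

step_arm(
  slide=[
    [0.5, -0.1, 0],
    [1, -0.2, 0],
  ],
  twist=[0, 0],
)

```text
time_s: 1.85
ee_pos: [0.3752, 0.2442, 0.2266]
tcp_rot: [0.71, -0.704, -0.0, -0.0]
contact_force: [0.3, 0.1, 0.3]
width: 0.0871
grip_force: 0.0
```

step_arm(
  slide=[
    [0.5, -0.1, 0],
    [1, -0.2, 0],
  ],
  twist=[0, 0],
)

```text
time_s: 2.1
ee_pos: [0.3959, 0.1445, 0.2268]
tcp_rot: [0.711, -0.704, 0.0, -0.0]
contact_force: [0.9, -0.8, -0.2]
width: 0.0877
grip_force: 0.0
```

step_arm(
  slide=[
    [0.5, -0.1, 0],
    [1, -0.2, 0],
  ],
  twist=[0, 0],
)

```text
time_s: 2.35
ee_pos: [0.4167, 0.0446, 0.2268]
tcp_rot: [0.71, -0.704, 0.0, -0.0]
contact_force: [1.0, 0.7, 0.2]
width: 0.0879
grip_force: 0.0
```

step_arm(
  slide=[
    [0.5, -0.05, 0.3],
    [1, -0.1, 0.7],
    [1, -0.1, 0.8],
  ],
  twist=[0, 0, 0],
)

```text
time_s: 2.72
ee_pos: [0.4255, -0.0567, 0.1443]
tcp_rot: [0.709, -0.706, -0.001, 0.002]
contact_force: [-0.1, 1.4, -0.6]
width: 0.0879
grip_force: 0.0
```

step_arm(
  slide=[
    [0.24, -0.05, 0.3],
    [0.24, -0.05, 0.7],
    [0.24, -0.05, 0.9],
    [0.24, -0.05, 0.9],
  ],
  twist=[0, 0, 0, 0],
)

```text
time_s: 3.22
ee_pos: [0.4319, -0.0774, 0.0557]
tcp_rot: [0.71, -0.704, -0.001, 0.001]
contact_force: [0.3, -0.7, 0.9]
width: 0.0878
grip_force: 0.0
```

```bash
python3 - <<'E'
from h import *
ims=[]
for n,(x,y) in(('top',(235,200)),('side',(150,170))):
    im=imaging.grab_frame(n); cv2.imwrite(f'pics/{n}1.png',im); ims.append(cv2.resize(im[y:y+100,x:x+100],(400,400),interpolation=cv2.INTER_CUBIC))
cv2.imwrite('pics/c1.png',np.hstack(ims)); print(robot.get_obs()['ee_pos'])
E
```

```text
[ 0.4333507  -0.07715986  0.05734375]
```

View pics/c1.png

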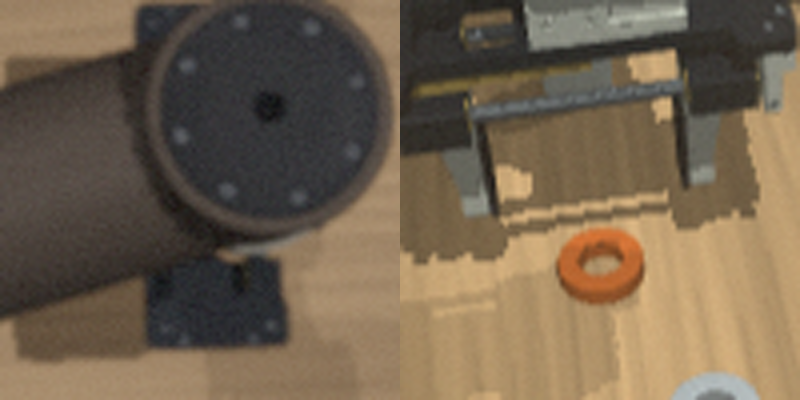

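Side view: the ring at picture (200,236) sits under the open fingers, tips at about (170,224) and (225,216).

```bash
python3 - <<'E'
from h import *
u=np.array([[169.5,223.5],[225.5,216]]); p=plane('side',u,.0565)*1e3; print(p,p.mean(0))
for _ in range(3):
    robot.get_obs(); print(robot.get_obs()['ee_pos'])
E
```

```text
[[378.26299542 -85.59774057]
 [485.56500831 -86.22355237]] [431.91400187 -85.91064647]
[ 0.4333507  -0.07715986  0.05734375]
[ 0.4333507  -0.07715986  0.05734375]
[ 0.4333507  -0.07715986  0.05734375]
```

step_arm(
  slide=[
    [0.03, 0.01, 0.2],
    [0.03, 0.01, 0.4],
    [0.03, 0.01, 0.5],
    [0.03, 0.01, 0.5],
  ],
  twist=[0, 0, 0, 0],
)

```text
time_s: 3.82
ee_pos: [0.4319, -0.0805, 0.0069]
tcp_rot: [0.71, -0.704, 0.0, 0.0]
contact_force: [-1.1, 0.2, -1.0]
width: 0.0876
grip_force: 0.0
```

step_arm(
  slide=[
    [0, 0, 0],
    [0, 0, 0],
    [0, 0, 0],
    [0, 0, 0],
    [0, 0, 0],
    [0, 0, 0],
  ],
  twist=[0, 0, 0, 0, 0, 0],
  gripper=1,
  newtons=20,
)

```text
time_s: 4.58
ee_pos: [0.4317, -0.0807, 0.0066]
tcp_rot: [0.71, -0.705, 0.0, -0.0]
contact_force: [-0.0, 0.0, 2.0]
width: 0.0433
grip_force: 20.0
```

step_arm(
  slide=[
    [0, 0, -0.4],
    [-0.3, 0, -1],
    [-0.9, -0.15, -1],
  ],
  twist=[0, 0, 0],
)

```text
time_s: 4.95
ee_pos: [0.4474, 0.0086, 0.1103]
tcp_rot: [0.709, -0.705, 0.001, -0.003]
contact_force: [2.3, 0.7, -1.5]
width: 0.0429
grip_force: 20.0
```

step_arm(
  slide=[
    [-0.5, -0.1, 0],
    [-1, -0.2, 0],
  ],
  twist=[0, 0],
)

```text
time_s: 5.2
ee_pos: [0.4649, 0.1099, 0.1068]
tcp_rot: [0.71, -0.704, 0.0, -0.0]
contact_force: [1.4, -0.2, -0.5]
width: 0.0429
grip_force: 20.0
```

step_arm(
  slide=[
    [-0.5, -0.1, 0],
    [-1, -0.2, 0],
  ],
  twist=[0, 0],
)

```text
time_s: 5.45
ee_pos: [0.4841, 0.2099, 0.1064]
tcp_rot: [0.71, -0.704, 0.0, 0.0]
contact_force: [0.8, -0.0, -0.3]
width: 0.0423
grip_force: 20.0
```

step_arm(
  slide=[
    [-0.5, -0.1, 0],
    [-1, -0.2, 0],
    [-1, -0.2, 0],
    [-1, -0.2, 0],
  ],
  twist=[0, 0, 0, 0],
)

```text
time_s: 5.95
ee_pos: [0.5028, 0.308, 0.1057]
tcp_rot: [0.71, -0.704, -0.0, 0.001]
contact_force: [-0.4, -1.1, -0.6]
width: 0.0427
grip_force: 20.0
```

step_arm(
  slide=[
    [-0.16, -0.04, 0.3],
    [-0.16, -0.04, 0.5],
    [-0.16, -0.04, 0.5],
    [-0.16, -0.04, 0.5],
  ],
  twist=[0, 0, 0, 0],
)

```text
time_s: 6.45
ee_pos: [0.5077, 0.3239, 0.0574]
tcp_rot: [0.71, -0.705, 0.0, -0.0]
contact_force: [0.4, 0.1, 0.2]
width: 0.0427
grip_force: 20.0
```

```bash
python3 - <<'E'
from h import *
ims=[]
for n,(x,y) in(('top',(75,170)),('side',(165,65))):
    im=imaging.grab_frame(n); cv2.imwrite(f'pics/{n}2.png',im); ims.append(cv2.resize(im[y:y+100,x:x+100],(400,400),interpolation=cv2.INTER_CUBIC))
cv2.imwrite('pics/c2.png',np.hstack(ims)); print(robot.get_obs()['ee_pos'])
E
```

```text
[0.50786696 0.32446849 0.05774818]
```

View pics/c2.png

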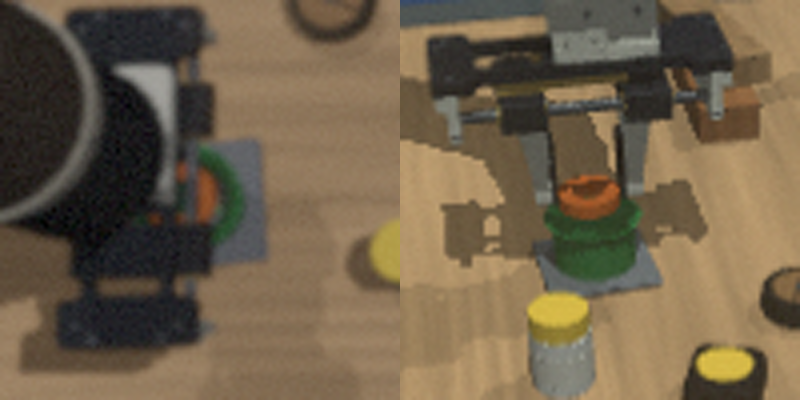

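Ring above the funnel, side picture around (312,114), rim around (313,118). I'll check the offset numerically.

```bash
python3 - <<'E'
from h import *
im=cv2.imread('pics/side2.png'); c=blob('side',im,'orange',(312,113),14); print(cen(c),plane('side',cen(c),.0575)*1e3,np.ptp(c,axis=0))
COL['green']=lambda h,s,v:(h>=40)&(h<95)&(s>60)
g=blob('side',im,'green',(313,122),22); r=g[g[:,1]<124]; i,j=r[:,0].argmin(),r[:,0].argmax(); print(g[:,0].min(),g[:,0].max(),r[[i,j]],plane('side',r[[i,j]],.042)*1e3, plane('side',[r[[i,j]].mean(0)],.042)*1e3)
E
```

```text
[314.93297101 113.4692029 ] [[785.38701565 266.62767243]] [1.   1.25]Traceback (most recent call last):
  File "<stdin>", line 4, in <module>
  File "h.py", line 22, in blob
    c=max(cs,key=cv2.contourArea); return (c[:,0]+.5)/S-.5
ValueError: max() iterable argument is empty
```

```bash
python3 - <<'E'
from h import *
im=cv2.imread('pics/side2.png'); c=blob('side',im,'orange',(212,113),14); print(cen(c),plane('side',cen(c),.0575)*1e3,np.ptp(c,axis=0))
COL['green']=lambda h,s,v:(h>=40)&(h<95)&(s>60)
g=blob('side',im,'green',(213,122),22); r=g[g[:,1]<124]; i,j=r[:,0].argmin(),r[:,0].argmax(); print(r[[i,j]],plane('side',r[[i,j]],.042)*1e3, plane('side',[r[[i,j]].mean(0)],.042)*1e3)
E
```

```text
[212.23953099 114.04020101] [[506.7714306  320.40154393]] [14.75 10.25]
[[200.875 118.125]
 [225.125 118.125]] [[475.05020225 332.12667825]
 [541.62606645 318.09569653]] [[508.36950116 325.08056395]]
```

step_arm(
  slide=[
    [-0.01, -0.01, 0.06],
    [-0.01, -0.01, 0.12],
    [-0.01, -0.01, 0.12],
  ],
  twist=[0, 0, 0],
)

```text
time_s: 6.92
ee_pos: [0.5079, 0.3251, 0.0437]
tcp_rot: [0.71, -0.705, 0.0, 0.001]
contact_force: [0.7, -0.6, -0.4]
width: 0.043
grip_force: 20.0
```

step_arm(
  slide=[
    [0, 0, 0],
    [0, 0, 0],
    [0, 0, 0],
    [0, 0, 0],
  ],
  twist=[0, 0, 0, 0],
  gripper=-1,
)

```text
time_s: 7.42
ee_pos: [0.5083, 0.3255, 0.0446]
tcp_rot: [0.71, -0.704, 0.0, -0.0]
contact_force: [-0.3, -0.6, -0.8]
width: 0.077
grip_force: 0.0
```

step_arm(
  slide=[
    [0, 0, -0.4],
    [0.4, 0, -0.8],
    [1, 0.1, -0.8],
  ],
  twist=[0, 0, 0],
)

```text
time_s: 7.8
ee_pos: [0.5012, 0.2267, 0.1276]
tcp_rot: [0.711, -0.704, 0.001, -0.003]
contact_force: [0.8, -1.9, -0.5]
width: 0.0878
grip_force: 0.0
```

step_arm(
  slide=[
    [0.5, 0, 0],
    [1, 0, 0],
  ],
  twist=[0, 0],
)

```text
time_s: 8.05
ee_pos: [0.4996, 0.1239, 0.125]
tcp_rot: [0.71, -0.704, 0.0, -0.0]
contact_force: [1.5, -0.1, -0.0]
width: 0.0879
grip_force: 0.0
```

step_arm(
  slide=[
    [0.5, 0, 0],
    [1, 0, 0],
  ],
  twist=[0, 0],
)

```text
time_s: 8.3
ee_pos: [0.5004, 0.0239, 0.1248]
tcp_rot: [0.71, -0.704, 0.0, -0.0]
contact_force: [0.3, -0.0, 0.4]
width: 0.0874
grip_force: 0.0
```

```bash
python3 - <<'E'
from h import *
ims=[]
for n,(x,y) in(('top',(95,190)),('side',(180,90))):
    im=imaging.grab_frame(n); cv2.imwrite(f'pics/{n}3.png',im); ims.append(cv2.resize(im[y:y+60,x:x+60],(400,400),interpolation=cv2.INTER_CUBIC))
cv2.imwrite('pics/c3.png',np.hstack(ims)); print(robot.get_obs()['ee_pos'])
E
```

```text
[0.49962634 0.02186626 0.12452646]
```

View pics/c3.png

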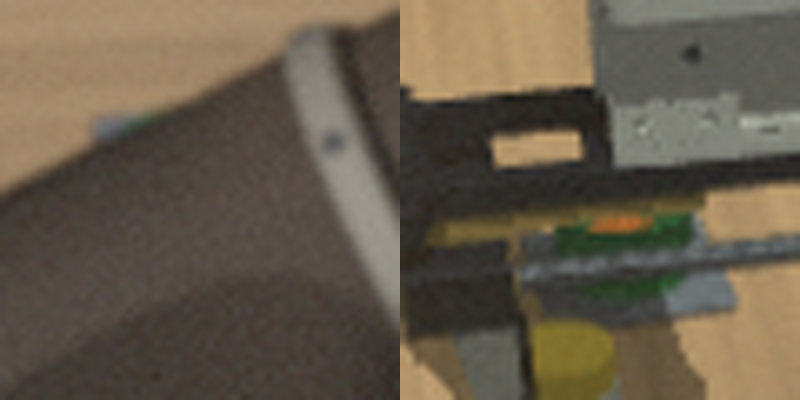

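step_arm(
  slide=[
    [0.5, 0.06, 0],
    [1, 0.13, 0],
  ],
  twist=[0, 0],
)

```text
time_s: 8.65
ee_pos: [0.4884, -0.0753, 0.1247]
tcp_rot: [0.71, -0.704, 0.0, -0.0]
contact_force: [0.6, -0.3, -0.1]
width: 0.0878
grip_force: 0.0
```

step_arm(
  slide=[
    [0.5, 0.06, 0],
    [1, 0.14, 0],
    [1, 0.14, 0.4],
    [1, 0.14, 0.6],
    [1, 0.14, 0.6],
  ],
  twist=[0, 0, 0, 0, 0],
)

```text
time_s: 9.28
ee_pos: [0.474, -0.1747, 0.0633]
tcp_rot: [0.71, -0.705, -0.001, 0.001]
contact_force: [-0.3, -0.1, 1.5]
width: 0.0878
grip_force: 0.0
```

```bash
python3 - <<'E'
from h import *
ims=[]
for n,(x,y) in(('top',(95,190)),('side',(180,90))):
    im=imaging.grab_frame(n); cv2.imwrite(f'pics/{n}4.png',im); ims.append(cv2.resize(im[y:y+60,x:x+60],(400,400),interpolation=cv2.INTER_CUBIC))
cv2.imwrite('pics/c4.png',np.hstack(ims)); print(robot.get_obs()['ee_pos'])
im=cv2.imread('pics/top4.png')
c=blob('top',im,'orange',(122,221),15); print(cen(c),plane('top',cen(c),.018)*1e3,np.ptp(plane('top',c,.018),axis=0)*1e3)
E
```

```text
[ 0.47562835 -0.17459307  0.06508416]
[120.45265368 219.08285605] [[510.63783772 333.11017644]] [38.19098319 36.05006133]
```

View pics/c4.png

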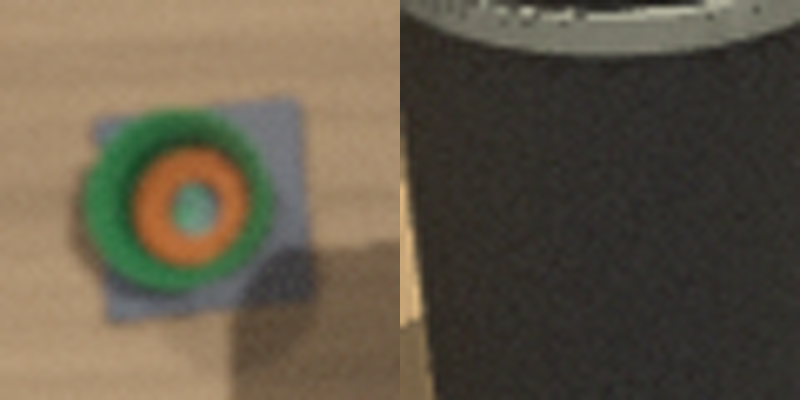

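Orange ring lies flat at the tube's bottom: ring centre at about (123.8,221), rim centre (121.7,220), which matches the expected parallax. On to the steel ring.

step_arm(
  slide=[
    [0.11, 0.01, 0.2],
    [0.11, 0.01, 0.45],
    [0.11, 0.01, 0.58],
    [0.11, 0.01, 0.58],
    [0.11, 0.01, 0.58],
  ],
  twist=[0, 0, 0, 0, 0],
)

```text
time_s: 10.0
ee_pos: [0.4749, -0.1857, 0.0074]
tcp_rot: [0.71, -0.704, 0.001, -0.0]
contact_force: [0.3, 0.2, -0.4]
width: 0.0882
grip_force: 0.0
```

step_arm(
  slide=[
    [0, 0, 0],
    [0, 0, 0],
    [0, 0, 0],
    [0, 0, 0],
    [0, 0, 0],
    [0, 0, 0],
  ],
  twist=[0, 0, 0, 0, 0, 0],
  gripper=1,
  newtons=25,
)

```text
time_s: 10.75
ee_pos: [0.4741, -0.1858, 0.0065]
tcp_rot: [0.71, -0.705, 0.0, -0.0]
contact_force: [-0.1, 0.6, 1.1]
width: 0.0426
grip_force: 25.0
```

step_arm(
  slide=[
    [0, 0, -0.4],
    [-0.3, 0, -1],
    [-1, 0, -1],
  ],
  twist=[0, 0, 0],
)

```text
time_s: 11.12
ee_pos: [0.4761, -0.0954, 0.1096]
tcp_rot: [0.709, -0.705, 0.002, -0.003]
contact_force: [2.2, 0.7, -1.3]
width: 0.0424
grip_force: 25.0
```

step_arm(
  slide=[
    [-0.5, -0.05, 0],
    [-1, -0.1, 0],
  ],
  twist=[0, 0],
)

```text
time_s: 11.38
ee_pos: [0.4825, 0.0062, 0.1063]
tcp_rot: [0.71, -0.705, 0.0, -0.0]
contact_force: [0.6, -0.3, -0.1]
width: 0.0425
grip_force: 25.0
```

step_arm(
  slide=[
    [-0.5, -0.05, 0],
    [-1, -0.1, 0],
  ],
  twist=[0, 0],
)

```text
time_s: 11.62
ee_pos: [0.4917, 0.1063, 0.106]
tcp_rot: [0.71, -0.704, -0.0, -0.0]
contact_force: [0.9, -0.3, -0.0]
width: 0.0423
grip_force: 25.0
```

step_arm(
  slide=[
    [-0.5, -0.05, 0],
    [-1, -0.1, 0],
  ],
  twist=[0, 0],
)

```text
time_s: 11.88
ee_pos: [0.5009, 0.2064, 0.1058]
tcp_rot: [0.71, -0.704, -0.0, 0.0]
contact_force: [0.5, 0.1, -1.3]
width: 0.0427
grip_force: 25.0
```

step_arm(
  slide=[
    [-0.5, -0.05, 0],
    [-1, -0.1, 0],
    [-1, -0.1, 0],
    [-1, -0.1, 0],
  ],
  twist=[0, 0, 0, 0],
)

```text
time_s: 12.38
ee_pos: [0.5098, 0.3044, 0.1052]
tcp_rot: [0.71, -0.704, -0.0, 0.001]
contact_force: [0.8, -0.3, -1.1]
width: 0.0427
grip_force: 25.0
```

step_arm(
  slide=[
    [-0.2, 0.02, 0.3],
    [-0.2, 0.02, 0.5],
    [-0.2, 0.02, 0.6],
    [-0.2, 0.02, 0.61],
    [-0.2, 0.02, 0.61],
  ],
  twist=[0, 0, 0, 0, 0],
)

```text
time_s: 13.0
ee_pos: [0.5088, 0.3247, 0.0457]
tcp_rot: [0.71, -0.705, 0.0, -0.001]
contact_force: [0.3, -0.7, -0.7]
width: 0.0423
grip_force: 25.0
```

step_arm(
  slide=[
    [0, 0, 0],
    [0, 0, 0],
    [0, 0, 0],
    [0, 0, 0],
  ],
  twist=[0, 0, 0, 0],
  gripper=-1,
)

```text
time_s: 13.5
ee_pos: [0.5083, 0.3249, 0.0451]
tcp_rot: [0.71, -0.704, -0.0, -0.0]
contact_force: [-0.4, -0.1, -0.1]
width: 0.0773
grip_force: 0.0
```

step_arm(
  slide=[
    [0, 0, -0.4],
    [0, 0, -0.9],
    [0.5, 0.2, -0.9],
    [1, 0.35, -0.9],
    [1, 0.35, -0.9],
  ],
  twist=[0, 0, 0, 0, 0],
)

```text
time_s: 14.12
ee_pos: [0.4726, 0.2217, 0.1354]
tcp_rot: [0.709, -0.705, -0.0, 0.0]
contact_force: [0.8, 0.5, 0.3]
width: 0.0878
grip_force: 0.0
```

step_arm(
  slide=[
    [0.33, 0.02, 0],
    [0.33, 0.02, 0.3],
    [0.33, 0.02, 0.8],
    [0.33, 0.02, 0.8],
  ],
  twist=[0, 0, 0, 0],
)

```text
time_s: 14.62
ee_pos: [0.4704, 0.19, 0.0523]
tcp_rot: [0.71, -0.705, -0.0, 0.003]
contact_force: [-0.5, -0.4, 0.4]
width: 0.0874
grip_force: 0.0
```

step_arm(
  slide=[
    [0, 0, 0.2],
    [0, 0, 0.37],
    [0, 0, 0.37],
    [0, 0, 0.37],
  ],
  twist=[0, 0, 0, 0],
)

```text
time_s: 15.12
ee_pos: [0.4732, 0.1924, 0.0194]
tcp_rot: [0.71, -0.704, 0.0, -0.001]
contact_force: [-0.2, -1.2, 0.0]
width: 0.0877
grip_force: 0.0
```

step_arm(
  slide=[
    [0, 0, 0],
    [0, 0, 0],
    [0, 0, 0],
    [0, 0, 0],
    [0, 0, 0],
    [0, 0, 0],
  ],
  twist=[0, 0, 0, 0, 0, 0],
  gripper=1,
  newtons=20,
)

```text
time_s: 15.88
ee_pos: [0.4723, 0.1915, 0.0179]
tcp_rot: [0.71, -0.705, 0.0, 0.0]
contact_force: [-0.2, 0.5, 0.7]
width: 0.0392
grip_force: 20.0
```

step_arm(
  slide=[
    [0, 0, -0.4],
    [0, 0, -1],
    [0, 0, -1],
  ],
  twist=[0, 0, 0],
)

```text
time_s: 16.25
ee_pos: [0.4747, 0.1934, 0.1224]
tcp_rot: [0.71, -0.704, 0.001, -0.004]
contact_force: [0.0, 0.7, -1.1]
width: 0.0396
grip_force: 20.0
```

step_arm(
  slide=[
    [0.4, -0.4, 0],
    [0.8, -0.8, 0],
    [0.94, -0.95, 0],
  ],
  twist=[0, 0, 0],
)

```text
time_s: 16.62
ee_pos: [0.569, 0.0962, 0.1169]
tcp_rot: [0.709, -0.705, -0.0, 0.001]
contact_force: [-0.5, 0.7, -0.3]
width: 0.0394
grip_force: 20.0
```

step_arm(
  slide=[
    [0.4, -0.4, 0],
    [0.8, -0.8, 0],
    [0.94, -0.95, 0],
    [0.94, -0.95, 0.4],
    [0.94, -0.95, 0.6],
    [0.94, -0.95, 0.6],
    [0.94, -0.95, 0.6],
  ],
  twist=[0, 0, 0, 0, 0, 0, 0],
)

```text
time_s: 17.5
ee_pos: [0.664, 0.0055, 0.0587]
tcp_rot: [0.71, -0.704, 0.0, -0.0]
contact_force: [0.7, -0.0, -1.1]
width: 0.0397
grip_force: 20.0
```

```bash
python3 - <<'E'
from h import *
ims=[]
for n,(x,y) in(('top',(210,120)),('side',(260,120))):
    im=imaging.grab_frame(n); cv2.imwrite(f'pics/{n}5.png',im); ims.append(cv2.resize(im[y:y+100,x-20:x+80],(400,400),interpolation=cv2.INTER_CUBIC))
t=cv2.imread('pics/top5.png')[190:250,95:155]; ims.append(cv2.resize(t,(400,400)))
cv2.imwrite('pics/c5.png',cv2.resize(np.hstack(ims),(795,265))); print(robot.get_obs()['ee_pos'])
im=cv2.imread('pics/side5.png')
for p in((293,172),(307,205)):
  c=blob('side',im,'red',p,9); print(cen(c),plane('side',cen(c),.025)*1e3)
c=blob('side',im,'yellow',(300,160),40); z=robot.get_obs()['ee_pos'][2]-.018; print(cen(c),z,plane('side',cen(c),z+.049)*1e3,np.ptp(plane('side',c,z+.049),axis=0))
E
```

```text
[0.66436785 0.00546179 0.05928931]Traceback (most recent call last):
  File "<stdin>", line 9, in <module>
  File "h.py", line 22, in blob
    c=max(cs,key=cv2.contourArea); return (c[:,0]+.5)/S-.5
ValueError: max() iterable argument is empty
```

View pics/c5.png

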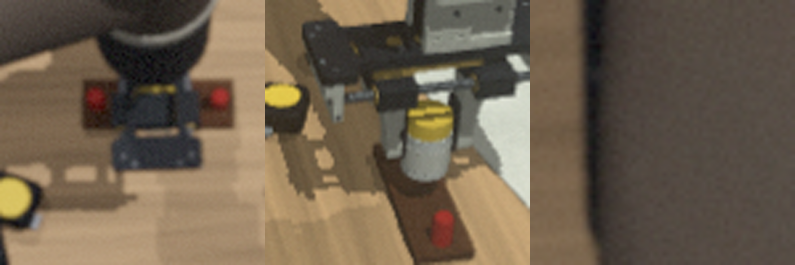

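Side view: jar held over the strip, with its lower front edge at about (301,188) between the pegs. Measuring jar centre from that edge.

```bash
python3 - <<'E'
from h import *
im=cv2.imread('pics/side5.png'); hsv=cv2.cvtColor(up(im),cv2.COLOR_BGR2HSV).astype(int)
COL['w']=lambda h,s,v:(s<85)&(v>110)
c=blob('side',im,'w',(301,179),11); o=imaging.camera_model('side')['origin'][:2]
p=plane('side',c,.041)*1e3; print(np.ptp(c,axis=0)); i=c[:,1].argmax(); print(c[i],p[i])
d=(p[i]/1e3-o); d/=np.hypot(*d); q=p@d; print('front',q.min(),'centre est',p[q.argmin()]+20*d)
# lateral: ray tangents
w=c[(c[:,1]>176)&(c[:,1]<182)]; print('lat mid px',(w[:,0].min()+w[:,0].max())/2, plane('side',[[(w[:,0].min()+w[:,0].max())/2,179]],.062)*1e3)
E
```

```text
[16.75 17.5 ]
[299.125 187.625] [656.36536194 -14.23042486]
front 215.3298205300588 centre est [663.33308867   4.51659581]
lat mid px 301.5 [[660.81476148 -11.42535316]]
```

step_arm(
  slide=[
    [0.01, 0, 0.15],
    [0.01, 0, 0.25],
    [0.01, 0, 0.28],
    [0.01, 0, 0.28],
  ],
  twist=[0, 0, 0, 0],
)

```text
time_s: 18.1
ee_pos: [0.6631, 0.0038, 0.0299]
tcp_rot: [0.71, -0.704, -0.0, 0.001]
contact_force: [-2.3, 0.4, 3.9]
width: 0.0394
grip_force: 20.0
```

step_arm(
  slide=[
    [0, 0, 0],
    [0, 0, 0],
    [0, 0, 0],
    [0, 0, 0],
    [0, 0, 0],
  ],
  twist=[0, 0, 0, 0, 0],
  gripper=-1,
)

```text
time_s: 18.73
ee_pos: [0.6637, 0.0039, 0.0299]
tcp_rot: [0.71, -0.705, 0.0, -0.0]
contact_force: [0.1, -0.1, 0.1]
width: 0.0833
grip_force: 0.0
```

step_arm(
  slide=[
    [0, 0, -0.3],
    [0, 0, -0.9],
    [0.3, 0.2, -0.9],
    [0.6, 0.4, -0.9],
    [0.6, 0.4, -0.9],
  ],
  twist=[0, 0, 0, 0, 0],
)

```text
time_s: 19.35
ee_pos: [0.6228, -0.058, 0.1204]
tcp_rot: [0.709, -0.705, -0.0, -0.0]
contact_force: [0.5, 0.0, 0.2]
width: 0.0877
grip_force: 0.0
```

```bash
python3 - <<'E'
from h import *
o=robot.get_obs(); print(o['joints'],o['ee_pos'])
im=imaging.grab_frame('top'); cv2.imwrite('pics/top6.png',im); s=imaging.grab_frame('side'); cv2.imwrite('pics/side6.png',s)
a=cv2.resize(im[135:255,90:290],(800,480),interpolation=cv2.INTER_CUBIC); cv2.imwrite('pics/c6.png',a)
for p in((226,157),(273,157)):
    c=blob('top',im,'red',p,8); print(plane('top',cen(c),.025)*1e3)
try: c=blob('top',im,'yellow',(249,157),12); print('jar top',plane('top',cen(c),.061)*1e3)
except Exception as e: print(e)
for n,p in(('side',(300,180)),):
    c=blob(n,s,'yellow',p,18); print('jar side',cen(c),plane(n,cen(c),.061)*1e3)
E
```

```text
[ 2.18702454e-01  3.62760085e-01 -2.39907493e-01 -1.76624577e-04
 -9.68092749e-01 -2.13359386e-01] [ 0.62282075 -0.05799734  0.12039154]
[[664.62045942  63.35449445]]Traceback (most recent call last):
  File "<stdin>", line 6, in <module>
  File "h.py", line 22, in blob
    c=max(cs,key=cv2.contourArea); return (c[:,0]+.5)/S-.5
ValueError: max() iterable argument is empty
```

View pics/c6.png

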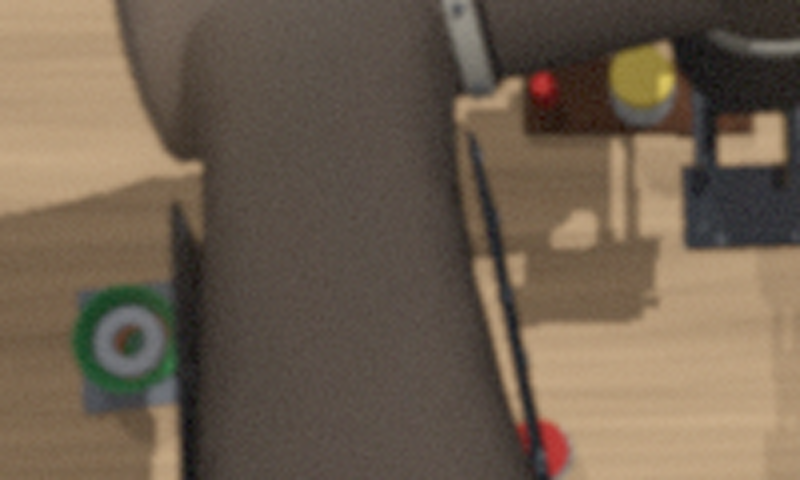

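Steel ring sits concentric in the tube (about (122,220)), and the yellow jar stands on the strip. Next the tin.

step_arm(
  slide=[
    [0.3, 0.15, 0],
    [0.6, 0.3, 0],
    [0.89, 0.47, 0],
    [0.89, 0.47, 0],
    [0.89, 0.47, 0],
    [0.89, 0.47, 0],
    [0.89, 0.47, 0],
    [0.89, 0.47, 0],
  ],
  twist=[-0.11, -0.22, -0.33, -0.44, -0.55, -0.66, -0.77, -0.881],
)

```text
time_s: 20.45
ee_pos: [0.5785, -0.145, 0.1197]
tcp_rot: [0.996, -0.086, -0.0, 0.0]
contact_force: [0.1, 0.2, 0.9]
width: 0.0875
grip_force: 0.0
```

step_arm(
  slide=[
    [0, 0, 0.1],
    [0, 0, 0.3],
    [0, 0, 0.3],
  ],
  twist=[0, 0, 0],
)

```text
time_s: 20.82
ee_pos: [0.5766, -0.1453, 0.0878]
tcp_rot: [0.996, -0.091, -0.002, 0.0]
contact_force: [0.1, -0.7, -0.1]
width: 0.0878
grip_force: 0.0
```

```bash
python3 - <<'E'
from h import *
o=robot.get_obs(); print(o['joints'],o['ee_pos'],np.degrees(R.from_quat(o['tcp_rot']).as_euler('ZYX')))
im=imaging.grab_frame('top'); cv2.imwrite('pics/top7.png',im); s=imaging.grab_frame('side'); cv2.imwrite('pics/side7.png',s)
def t(f):
    try: print(f())
    except Exception as e: print(e)
t(lambda:('pegL',plane('top',cen(blob('top',im,'red',(226,157),8)),.025)*1e3))
t(lambda:('pegR',plane('top',cen(blob('top',im,'red',(273,157),8)),.025)*1e3))
t(lambda:('jar',plane('top',cen(blob('top',im,'yellow',(249,157),12)),.061)*1e3))
t(lambda:('jar side',plane('side',cen(blob('side',s,'yellow',(300,175),18)),.061)*1e3))
E
```

```text
[ 8.12626103e-02  3.54026171e-01 -3.41714989e-01 -4.26934197e-04
 -8.78802981e-01  1.30688131e+00] [ 0.57664244 -0.14534744  0.08784381] [-10.48092591   0.21219948 179.96210932]
max() iterable argument is empty
max() iterable argument is empty
max() iterable argument is empty
('jar side', array([[669.74892098,  -1.36208545]]))
```

step_arm(
  slide=[
    [0, 0.01, 0.3],
    [0, 0.01, 0.6],
    [0, 0.01, 0.79],
    [0, 0.01, 0.79],
    [0, 0.01, 0.79],
  ],
  twist=[0, 0, 0, 0, 0],
)

```text
time_s: 21.55
ee_pos: [0.5786, -0.1467, 0.0121]
tcp_rot: [0.996, -0.09, 0.001, 0.0]
contact_force: [0.2, -0.3, 0.2]
width: 0.0877
grip_force: 0.0
```

step_arm(
  slide=[
    [0, 0, 0],
    [0, 0, 0],
    [0, 0, 0],
    [0, 0, 0],
    [0, 0, 0],
  ],
  twist=[0, 0, 0, 0, 0],
  gripper=1,
  newtons=25,
)

```text
time_s: 22.18
ee_pos: [0.5777, -0.1467, 0.0111]
tcp_rot: [0.996, -0.09, 0.0, 0.0]
contact_force: [0.3, 0.5, 3.1]
width: 0.0559
grip_force: 25.0
```

step_arm(
  slide=[
    [0, 0, -0.3],
    [0, 0, -0.9],
    [0, 0, -0.9],
  ],
  twist=[0, 0, 0],
)

```text
time_s: 22.55
ee_pos: [0.5808, -0.1468, 0.1057]
tcp_rot: [0.996, -0.089, 0.004, -0.0]
contact_force: [-0.5, 0.6, -2.4]
width: 0.0555
grip_force: 25.0
```

step_arm(
  slide=[
    [-0.25, 0.35, 0],
    [-0.5, 0.7, 0],
    [-0.64, 0.9, 0],
  ],
  twist=[0, 0, 0],
)

```text
time_s: 22.92
ee_pos: [0.4966, -0.2246, 0.1002]
tcp_rot: [0.996, -0.09, -0.001, -0.0]
contact_force: [0.5, -0.3, -1.2]
width: 0.0555
grip_force: 25.0
```

step_arm(
  slide=[
    [-0.25, 0.35, 0],
    [-0.5, 0.7, 0],
    [-0.66, 0.93, 0],
    [-0.66, 0.93, 0.3],
    [-0.66, 0.93, 0.6],
    [-0.66, 0.93, 0.7],
    [-0.66, 0.93, 0.7],
    [-0.66, 0.93, 0.7],
  ],
  twist=[0, 0, 0, 0, 0, 0, 0, 0],
)

```text
time_s: 23.92
ee_pos: [0.4178, -0.3037, 0.0318]
tcp_rot: [0.996, -0.089, 0.001, 0.0]
contact_force: [-0.1, -1.0, -1.3]
width: 0.0555
grip_force: 25.0
```

```bash
python3 - <<'E'
from h import *
o=robot.get_obs(); print(o['ee_pos'],np.degrees(R.from_quat(o['tcp_rot']).as_euler('ZYX')))
im=imaging.grab_frame('top'); cv2.imwrite('pics/top8.png',im); s=imaging.grab_frame('side'); cv2.imwrite('pics/side8.png',s)
a=cv2.resize(im[170:290,330:430],(330,396),interpolation=cv2.INTER_CUBIC)
b=cv2.resize(s[240:384,150:300],(413,396),interpolation=cv2.INTER_CUBIC); cv2.imwrite('pics/c8.png',np.hstack([a,b]))
for n,i,p,q in(('top',im,(226,157),(273,157)),('side',s,(293,172),(307,205))):
    for u in(p,q):
        try: print(n,plane(n,cen(blob(n,i,'red',u,8)),.025)*1e3)
        except Exception: print('-')
    c=blob(n,i,'yellow',(249,157) if n=='top' else (297,173),16); print('jar',n,cen(c),plane(n,cen(c),.061)*1e3,np.ptp(c,axis=0))
E
```

```text
[ 0.41784659 -0.30369393  0.03178307] [-1.02589355e+01 -7.68601146e-02  1.79982422e+02]
top [[664.80029386  63.51940552]]
top [[662.14654033 -56.88034158]]
jar top [249.74158669 153.91933781] [[661.30501549   1.25322051]] [16.25 14.  ]
side [[667.48783975  77.66408735]]
side [[662.37672381 -56.27722672]]
jar side [300.10534728 175.92567088] [[661.45988087   0.67762178]] [17.  14.5]
```

View pics/c8.png

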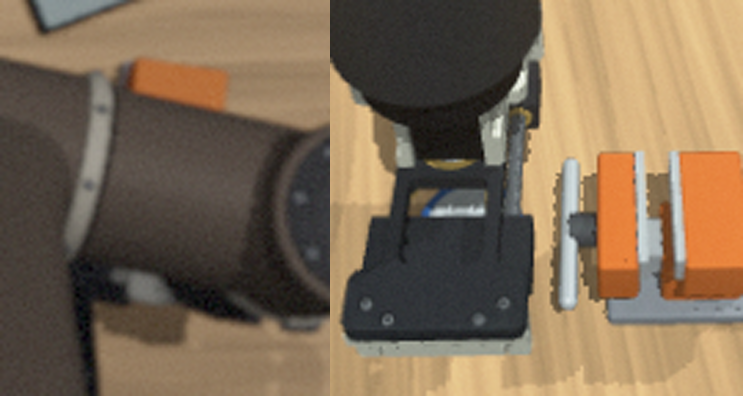

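Side view: gripper with the tin in front of the handle bar (bar about (265,327)), clear of the vise. Lowering and releasing.

step_arm(
  slide=[
    [0, 0, 0.1],
    [0, 0, 0.18],
    [0, 0, 0.2],
    [0, 0, 0.2],
  ],
  twist=[0, 0, 0, 0],
)

```text
time_s: 24.52
ee_pos: [0.4166, -0.3033, 0.0111]
tcp_rot: [0.996, -0.09, -0.0, -0.0]
contact_force: [-2.2, 3.2, 7.8]
width: 0.0557
grip_force: 25.0
```

step_arm(
  slide=[
    [0, 0, 0],
    [0, 0, 0],
    [0, 0, 0],
    [0, 0, 0],
  ],
  twist=[0, 0, 0, 0],
  gripper=-1,
)

```text
time_s: 25.02
ee_pos: [0.417, -0.3035, 0.0108]
tcp_rot: [0.996, -0.09, -0.0, -0.0]
contact_force: [0.1, 0.5, 0.1]
width: 0.0856
grip_force: 0.0
```

step_arm(
  slide=[
    [0, 0, -0.4],
    [0, 0, -1],
    [0, -0.5, -1],
    [0, -1, -1],
    [0, -1, -1],
  ],
  twist=[0, 0, 0, 0, 0],
)

```text
time_s: 25.65
ee_pos: [0.4354, -0.2029, 0.1114]
tcp_rot: [0.996, -0.088, 0.001, -0.0]
contact_force: [0.7, -0.8, 0.4]
width: 0.0874
grip_force: 0.0
```

step_arm(
  slide=[
    [0.2, -0.5, 0],
    [0.4, -1, 0],
    [0.4, -1, 0],
  ],
  twist=[0, 0, 0],
)

```text
time_s: 26.02
ee_pos: [0.494, -0.1121, 0.1109]
tcp_rot: [0.996, -0.088, 0.0, 0.0]
contact_force: [-0.4, -0.0, -0.5]
width: 0.0876
grip_force: 0.0
```

step_arm(
  slide=[
    [0.2, -0.5, 0],
    [0.4, -1, 0],
    [0.4, -1, 0],
  ],
  twist=[0, 0, 0],
)

```text
time_s: 26.4
ee_pos: [0.5509, -0.0212, 0.1105]
tcp_rot: [0.996, -0.089, 0.0, 0.0]
contact_force: [-1.0, -0.7, -0.8]
width: 0.0877
grip_force: 0.0
```

```bash
cat > m3.py <<'E'
from h import *
import sys
k=sys.argv[1]
o=robot.get_obs(); print(o['ee_pos'],np.degrees(R.from_quat(o['tcp_rot']).as_euler('ZYX'))[0])
im={n:imaging.grab_frame(n) for n in('top','side')}
for n in im: cv2.imwrite(f'pics/{n}{k}.png',im[n])
COL['bar']=lambda h,s,v:(s<70)&(v>90)
def t(nm,n,col,uv,r,z):
    try:
        c=blob(n,im[n],col,uv,r); p=plane(n,c,z)*1e3; print(nm,n,np.round(cen(c),1),np.round(plane(n,cen(c),z)[0]*1e3,1),np.round(np.ptp(p,axis=0)),[np.round(x,1) for x in cv2.minAreaRect(p.astype(np.float32))])
    except Exception as e: print(nm,n,'-')
t('pegL','top','red',(226,157),8,.025);t('pegR','top','red',(273,157),8,.025);t('jar','top','yellow',(249,155),12,.061);t('jar','side','yellow',(300,175),12,.061)
t('tin','top','grey',(375,247),18,.04);t('tin','side','grey',(210,325),22,.04)
t('tape','top','yellow',(194,195),11,.028)
a=cv2.resize(im['top'][200:290,330:430],(444,400),interpolation=cv2.INTER_CUBIC)
b=cv2.resize(im['side'][260:384,180:290],(355,400),interpolation=cv2.INTER_CUBIC); cv2.imwrite(f'pics/c{k}.png',np.hstack([a,b]))
E
python3 m3.py 9
```

```text
[ 0.55090429 -0.02123944  0.11053654] -10.16125941968112
pegL top -
pegR top -
jar top -
jar side [300.3 175.9] [661.9   0.8] [41. 52.] [array([662.6,   1.3]), array([51.2, 38. ]), np.float64(78.5)]
tin top [376.4 249.9] [ 415.3 -305.8] [59. 54.] [array([ 416.1, -306.4]), array([59.6, 53.1]), np.float64(18.0)]
tin side [201.6 328.1] [ 416.9 -303.5] [42. 45.] [array([ 417.7, -302.8]), array([41.1, 45.3]), np.float64(9.3)]
tape top -
```

View pics/c9.png

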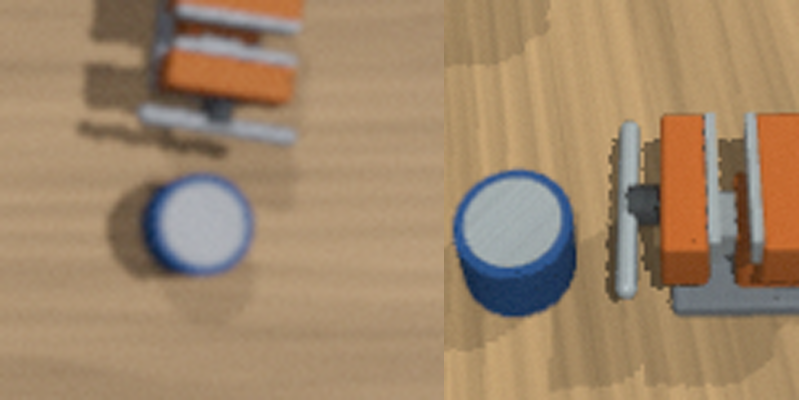

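Tin stands in front of the bar, top disc at top-view (376,250) and bar centre at (379,228). Measuring the gap and centring.

```bash
cat > m4.py <<'E'
from h import *
COL['bar']=lambda h,s,v:(s<75)&(v>100)
COL['disc']=lambda h,s,v:(s<75)&(v>120)
im={n:cv2.imread(f'pics/{n}9.png') for n in('top','side')}
for n,pb,rb,pd in(('top',(379,228),20,(376,250)),('side',(236.5,325),0,(201.6,328))):
    i=im[n].copy()
    if n=='side':
        k=np.zeros_like(i); k[294:356,230:242]=1; i=np.where(k==1,i,np.array([0,0,255],np.uint8)).astype(np.uint8); rb=40
    c=blob(n,i,'bar',pb,rb); p=(plane(n,c,.05)*1e3).astype(np.float32); r=cv2.minAreaRect(p); b=cv2.boxPoints(r); print(n,'bar rect',r)
    q=p.mean(0); w,v=np.linalg.eigh(np.cov((p-q).T)); ax=v[:,1]*np.sign(v[1,1]); nrm=np.array([ax[1],-ax[0]]); print('yaw',np.arctan2(nrm[1],nrm[0]))
    e=(p-q)@ax; mid=q+ax*(e.max()+e.min())/2; f=(p-mid)@nrm; ee=(p-mid)@ax
    m=np.abs(ee)>15; front=np.median([f[m&(abs(ee-s)<3)].min() for s in range(-36,37,6) if (m&(abs(ee-s)<3)).any()]); back=np.median([f[m&(abs(ee-s)<3)].max() for s in range(-36,37,6) if (m&(abs(ee-s)<3)).any()])
    print('len',np.ptp(e),'mid',mid,'front',front,'back',back)
    d=blob(n,im[n],'disc',pd,16); t=plane(n,cen(d),.04)[0]*1e3; print('tin',t,'in bar frame x,y',(t-mid)@nrm,(t-mid)@ax,'gap',-(t-mid)@nrm+front-28)
    # jaws (orange, z=.073) centre line
    for u in((382,196),(380,214)) if n=='top' else ():
        o=blob(n,im[n],'orange',u,12); x=plane(n,cen(o),.073)[0]*1e3; print('jaw ctr y in bar frame',(x-mid)@nrm,(x-mid)@ax)
E
python3 m4.py
```

```text
top bar rect ((470.7699890136719, -312.37322998046875), (93.48390197753906, 18.272411346435547), 80.16229248046875)
yaw -0.18494756714209237
len 93.5434958912628 mid [ 469.20761667 -312.10136731] front -7.239477399537096 back 7.217076043469196
tin [ 415.29253568 -307.15379472] in bar frame x,y -53.90544132222756 -5.051517387544822 gap 18.665963922690466
jaw ctr y in bar frame 74.08472677604881 33.07944473957393
jaw ctr y in bar frame 16.72513804831521 10.519988986069105
side bar rect ((470.15386962890625, -311.11700439453125), (91.671875, 11.571002960205078), 80.00418853759766)
yaw -0.18730999726403785
len 91.63594597454572 mid [ 469.67483934 -311.02948341] front -4.721507621563472 back 5.219905226714884
tin [ 415.56184242 -303.7880838 ] in bar frame x,y -54.514959899314675 -2.962001226943216 gap 21.7934522777512
```

```bash
python3 - <<'E'
from h import *
COL['disc']=lambda h,s,v:(s<75)&(v>120)
for k in (0,9):
    im=cv2.imread(f'pics/top{k}.png')
    for u,r in(((383,199),19),((380,216),12)):
        c=blob('top',im,'orange',u,r); p=(plane('top',c,.073)*1e3).astype(np.float32); print(k,u,[np.round(x,1) for x in cv2.minAreaRect(p)],np.round(plane('top',cen(c),.073)*1e3,1))
    print()
im=cv2.imread('pics/top9.png')
for r in (10,12,14):
    d=blob('top',im,'disc',(375.5,250),r); print(r,cen(d),np.ptp(d,axis=0),plane('top',cen(d),.04)*1e3)
s=cv2.imread('pics/side9.png')
c=blob('side',s,'orange',(276,320),60); print(np.ptp(c,axis=0),c.min(0),c.max(0))
b=cv2.convexHull(np.concatenate([blob('side',s,'blue',(202,332),26)]).astype(np.float32)); print('tin hull side',plane('side',cen(b[:,0]),.02)*1e3)
b=cv2.convexHull(np.concatenate([blob('top',im,'blue',(376,250),18)]).astype(np.float32)); print('tin hull top',plane('top',cen(b[:,0]),.02)*1e3,np.ptp(b[:,0],axis=0))
E
```

```text
0 (383, 199) [array([ 546. , -323.5]), array([67.7, 28.4]), np.float64(80.6)] [[ 545.9 -323.5]]
0 (380, 216) [array([ 493. , -310.2]), array([58. , 18.5]), np.float64(79.6)] [[ 493.  -310.2]]

9 (383, 199) [array([ 550.1, -291.7]), array([25.9, 12.5]), np.float64(5.1)] [[ 548.4 -291.9]]
9 (380, 216) [array([ 486.7, -307.5]), array([56.9, 12.5]), np.float64(71.6)] [[ 487.5 -305.2]]

10 [375.39187673 249.8003115 ] [19.5 19.5] [[ 415.54158866 -303.29813509]]
12 [376.51527987 249.44620528] [21.5 24. ] [[ 416.33446387 -306.14675031]]
14 [376.94779153 249.85811814] [22.25 25.  ] [[ 415.29253568 -307.15379472]]
[31.5 53. ] [270.875 294.875] [302.375 347.875]
tin hull side [[ 415.52250247 -303.05110476]]
tin hull top [[ 413.1138477  -289.94821864]] [12.75 20.  ]
```

Tin measured at about (415.6,-303.3) mm: gap about 20–21 mm, lateral error about 1 mm, good. On to the wheel.

step_arm(
  slide=[
    [0.06, -0.45, 0],
    [0.13, -0.91, 0],
    [0.13, -0.91, 0],
  ],
  twist=[0, 0, 0],
)

```text
time_s: 26.88
ee_pos: [0.5788, 0.0652, 0.1108]
tcp_rot: [0.996, -0.089, 0.0, -0.0]
contact_force: [-1.3, -0.2, 0.1]
width: 0.0874
grip_force: 0.0
```

step_arm(
  slide=[
    [0.06, -0.45, 0],
    [0.13, -0.91, 0],
    [0.13, -0.91, 0],
  ],
  twist=[0, 0, 0],
)

```text
time_s: 27.25
ee_pos: [0.6078, 0.1522, 0.1106]
tcp_rot: [0.996, -0.089, -0.0, 0.0]
contact_force: [-0.2, -1.0, 0.3]
width: 0.0878
grip_force: 0.0
```

step_arm(
  slide=[
    [0.06, -0.45, 0],
    [0.14, -0.91, 0],
    [0.14, -0.91, 0.3],
    [0.14, -0.91, 0.5],
    [0.14, -0.91, 0.5],
    [0.14, -0.91, 0.5],
  ],
  twist=[0, 0, 0, 0, 0, 0],
)

```text
time_s: 28.0
ee_pos: [0.6379, 0.2377, 0.0619]
tcp_rot: [0.996, -0.09, 0.0, -0.0]
contact_force: [-0.4, 0.0, 0.7]
width: 0.0876
grip_force: 0.0
```

step_arm(
  slide=[
    [0, -0.03, 0.3],
    [0, -0.03, 0.5],
    [0, -0.03, 0.55],
    [0, -0.03, 0.55],
    [0, -0.03, 0.55],
  ],
  twist=[0, 0, 0, 0, 0],
)

```text
time_s: 28.62
ee_pos: [0.6387, 0.2421, 0.0073]
tcp_rot: [0.996, -0.09, 0.001, -0.001]
contact_force: [0.1, 0.6, -0.1]
width: 0.0875
grip_force: 0.0
```

step_arm(
  slide=[
    [0, 0, 0],
    [0, 0, 0],
    [0, 0, 0],
    [0, 0, 0],
    [0, 0, 0],
  ],
  twist=[0, 0, 0, 0, 0],
  gripper=1,
  newtons=20,
)

```text
time_s: 29.25
ee_pos: [0.638, 0.2418, 0.006]
tcp_rot: [0.996, -0.09, -0.0, 0.0]
contact_force: [-0.6, -0.7, 1.5]
width: 0.055
grip_force: 20.0
```

step_arm(
  slide=[
    [0, 0, -0.3],
    [0, 0, -0.9],
    [0, 0, -1],
    [0, 0, -1],
  ],
  twist=[0, 0, 0, 0],
)

```text
time_s: 29.75
ee_pos: [0.6382, 0.2421, 0.1068]
tcp_rot: [0.996, -0.09, 0.001, -0.001]
contact_force: [-0.4, 0.3, -1.8]
width: 0.0555
grip_force: 20.0
```

```bash
python3 m3.py 10; python3 - <<'E'
from h import *
im=cv2.imread('pics/side10.png')
COL['wood']=lambda h,s,v:(h>=5)&(h<25)&(s>70)&(v>90)
COL['w']=lambda h,s,v:(s<85)&(v>100)
c=blob('side',im,'w',(302,188),13); print('white',c.min(0),c.max(0))
y=blob('side',im,'yellow',(300,176),12); hull=cv2.convexHull(np.concatenate([c,y]).astype(np.float32))[:,0]
print('jar side hull',plane('side',cen(hull),.04)*1e3,hull.min(0),hull.max(0))
E
```

```text
[0.63817822 0.24209703 0.1068092 ] -10.296660376894058
pegL top [225.8 156.7] [664.9  63.3] [24. 21.] [array([665. ,  62.8]), array([24.2, 20.2]), np.float64(35.0)]
pegR top [272.4 156.6] [662.1 -57. ] [20. 19.] [array([662.3, -56.8]), array([19.3, 19.9]), np.float64(83.3)]
jar top [249.8 153.9] [661.3   1.2] [37. 41.] [array([662. ,   2.3]), array([37.5, 36.4]), np.float64(55.6)]
jar side [300.3 175.8] [662.    0.9] [41. 52.] [array([662.7,   1.7]), array([52.1, 38. ]), np.float64(78.5)]
tin top [375.4 250. ] [ 415.1 -303.4] [46. 47.] [array([ 415.3, -303.3]), array([46.6, 46.3]), np.float64(76.5)]
tin side [201.6 328.1] [ 416.9 -303.5] [42. 45.] [array([ 417.7, -302.7]), array([41.1, 45.4]), np.float64(9.3)]
tape top [193.4 194. ] [568.9 146.6] [37. 38.] [array([568.9, 146.6]), array([38.2, 36.7]), np.float64(88.6)]
white [290.875 179.875] [309.125 198.625]
jar side hull [[6.62608013e+02 4.96081352e-01]] [290.875 168.375] [309.125 198.625]
```

step_arm(
  slide=[
    [-0.1, 0.48, 0],
    [-0.2, 0.96, 0],
    [-0.2, 0.96, 0],
  ],
  twist=[0, 0, 0],
)

```text
time_s: 30.22
ee_pos: [0.5987, 0.1477, 0.1042]
tcp_rot: [0.996, -0.091, -0.002, 0.001]
contact_force: [0.7, -0.7, -0.7]
width: 0.0551
grip_force: 20.0
```

step_arm(
  slide=[
    [-0.1, 0.48, 0],
    [-0.2, 0.96, 0],
  ],
  twist=[0, 0],
)

```text
time_s: 30.48
ee_pos: [0.5634, 0.0593, 0.1043]
tcp_rot: [0.996, -0.089, -0.001, 0.001]
contact_force: [1.1, -1.0, -1.0]
width: 0.0553
grip_force: 20.0
```

step_arm(
  slide=[
    [-0.1, 0.48, 0],
    [-0.2, 0.96, 0],
  ],
  twist=[0, 0],
)

```text
time_s: 30.72
ee_pos: [0.5265, -0.0319, 0.1047]
tcp_rot: [0.996, -0.089, -0.001, 0.0]
contact_force: [0.9, -0.1, -0.0]
width: 0.0551
grip_force: 20.0
```

step_arm(
  slide=[
    [-0.1, 0.48, 0],
    [-0.2, 0.96, 0],
  ],
  twist=[0, 0],
)

```text
time_s: 30.98
ee_pos: [0.4898, -0.1228, 0.1049]
tcp_rot: [0.996, -0.089, -0.001, 0.0]
contact_force: [1.6, -0.8, -1.1]
width: 0.0553
grip_force: 20.0
```

step_arm(
  slide=[
    [-0.1, 0.48, 0],
    [-0.2, 0.96, 0],
  ],
  twist=[0, 0],
)

```text
time_s: 31.22
ee_pos: [0.453, -0.2137, 0.1049]
tcp_rot: [0.996, -0.089, -0.001, 0.0]
contact_force: [1.2, -0.2, -0.8]
width: 0.0553
grip_force: 20.0
```

step_arm(
  slide=[
    [-0.1, 0.48, 0],
    [-0.22, 0.9, 0],
    [-0.22, 0.9, 0],
    [-0.22, 0.9, 0],
  ],
  twist=[0, 0, 0, 0],
)

```text
time_s: 31.72
ee_pos: [0.416, -0.2971, 0.1051]
tcp_rot: [0.996, -0.09, -0.001, -0.0]
contact_force: [0.0, 0.8, -0.6]
width: 0.0554
grip_force: 20.0
```

step_arm(
  slide=[
    [0.01, 0.06, 0.2],
    [0.01, 0.06, 0.4],
    [0.01, 0.06, 0.5],
    [0.01, 0.06, 0.55],
    [0.01, 0.06, 0.55],
  ],
  twist=[0, 0, 0, 0, 0],
)

```text
time_s: 32.35
ee_pos: [0.4163, -0.3031, 0.0509]
tcp_rot: [0.996, -0.089, -0.0, 0.0]
contact_force: [0.1, -0.1, -1.1]
width: 0.0555
grip_force: 20.0
```

step_arm(
  slide=[
    [-0.01, 0, 0.03],
    [-0.01, 0, 0.045],
    [-0.01, 0, 0.045],
  ],
  twist=[0, 0, 0],
)

```text
time_s: 32.72
ee_pos: [0.4151, -0.3032, 0.0466]
tcp_rot: [0.996, -0.09, 0.0, 0.0]
contact_force: [-0.5, 0.2, -0.5]
width: 0.0558
grip_force: 20.0
```

step_arm(
  slide=[
    [0, 0, 0],
    [0, 0, 0],
    [0, 0, 0],
    [0, 0, 0],
    [0, 0, 0],
  ],
  twist=[0, 0, 0, 0, 0],
  gripper=-1,
)

```text
time_s: 33.35
ee_pos: [0.415, -0.3032, 0.0464]
tcp_rot: [0.996, -0.09, 0.0, 0.0]
contact_force: [0.4, -0.4, 0.9]
width: 0.0872
grip_force: 0.0
```

step_arm(
  slide=[
    [0, 0, -0.3],
    [0, 0, -0.8],
    [0, -0.5, -0.8],
    [0, -1, -0.8],
    [0, -1, -0.8],
  ],
  twist=[0, 0, 0, 0, 0],
)

```text
time_s: 33.98
ee_pos: [0.4335, -0.2025, 0.1269]
tcp_rot: [0.996, -0.088, 0.001, -0.0]
contact_force: [-0.4, -0.2, 0.6]
width: 0.0877
grip_force: 0.0
```

step_arm(
  slide=[
    [0.3, -0.5, 0],
    [0.7, -1, 0],
    [0.7, -1, 0],
    [0.7, -1, 0],
    [0.7, -1, 0],
    [0.7, -1, 0],
    [0.7, -1, 0],
    [0.7, -1, 0],
  ],
  twist=[0.11, 0.22, 0.33, 0.44, 0.55, 0.66, 0.77, 0.885],
)

```text
time_s: 34.98
ee_pos: [0.5195, -0.1196, 0.1262]
tcp_rot: [-0.705, 0.709, 0.0, -0.0]
contact_force: [0.5, 0.4, -1.0]
width: 0.0874
grip_force: 0.0
```

```bash
python3 m3.py 11; python3 - <<'E'
from h import *
COL['wood']=lambda h,s,v:(h>=8)&(h<25)&(s>60)&(v>90)
COL['dark']=lambda h,s,v:(v<75)
for n,u,r in(('side',(201,320),24),('top',(376.5,251),14)):
    im=cv2.imread(f'pics/{n}11.png'); c=cv2.convexHull(blob(n,im,'dark',u,r).astype(np.float32))[:,0]; p=plane(n,c,.049)
    print('wheel',n,cen(c),plane(n,cen(c),.049)*1e3,np.ptp(p,axis=0)*1e3)
E
```

```text
[ 0.51951224 -0.11962264  0.12621271] -90.3077743537727
pegL top [225.3 153.5] [673.3  64.4] [ 7. 11.] [array([673.6,  64.5]), array([11. ,  6.6]), np.float64(88.6)]
pegR top -
jar top [248.8 150.6] [669.8   3.3] [17. 37.] [array([671.7,   3. ]), array([14.1, 37.1]), np.float64(10.5)]
jar side [301.2 177.6] [662.1  -5.4] [41. 46.] [array([663.9,  -4. ]), array([47.7, 36.5]), np.float64(23.6)]
tin top [377.3 229.5] [ 465.6 -311.5] [ 6. 28.] [array([ 465.6, -312. ]), array([28.4,  2.9]), np.float64(80.0)]
tin side [nan nan] [nan nan] [1. 1.] [array([ 441.1, -333.5]), array([1., 0.]), np.float64(37.5)]
tape top -
wheel side [201.49622418 325.38643216] [[ 417.46551501 -304.24728252]] [55.17243363 61.77474566]
wheel top [374.01515862 249.99805936] [[ 414.71468983 -297.60194443]] [53.96235814 60.07520658]h.py:24: RuntimeWarning: invalid value encountered in divide
  M=cv2.moments(c.astype(np.float32).reshape(-1,1,2)); return np.array([M['m10'],M['m01']])/M['m00']
```

step_arm(
  slide=[
    [-0.3, -0.36, 0],
    [-0.6, -0.72, 0],
    [-0.6, -0.72, 0],
  ],
  twist=[0, 0, 0],
)

```text
time_s: 35.45
ee_pos: [0.5937, -0.0576, 0.1258]
tcp_rot: [0.71, -0.704, 0.0, 0.0]
contact_force: [-0.2, -0.2, 0.0]
width: 0.0876
grip_force: 0.0
```

step_arm(
  slide=[
    [-0.3, -0.36, 0],
    [-0.6, -0.72, 0],
    [-0.6, -0.72, 0.1],
    [-0.6, -0.72, 0.3],
    [-0.6, -0.72, 0.3],
    [-0.6, -0.72, 0.3],
  ],
  twist=[0, 0, 0, 0, 0, 0],
)

```text
time_s: 36.2
ee_pos: [0.6634, 0.0005, 0.097]
tcp_rot: [0.708, -0.706, 0.0, 0.0]
contact_force: [-0.3, -0.0, 0.8]
width: 0.0877
grip_force: 0.0
```

step_arm(
  slide=[
    [-0.01, 0, 0.2],
    [-0.01, 0, 0.5],
    [-0.01, 0, 0.63],
    [-0.01, 0, 0.63],
    [-0.01, 0, 0.63],
  ],
  twist=[0, 0, 0, 0, 0],
)

```text
time_s: 36.83
ee_pos: [0.6644, 0.0023, 0.0347]
tcp_rot: [0.708, -0.707, 0.001, -0.001]
contact_force: [0.1, 0.5, 0.2]
width: 0.0876
grip_force: 0.0
```

step_arm(
  slide=[
    [0, 0, 0],
    [0, 0, 0],
    [0, 0, 0],
    [0, 0, 0],
    [0, 0, 0],
    [0, 0, 0],
  ],
  twist=[0, 0, 0, 0, 0, 0],
  gripper=1,
  newtons=15,
)

```text
time_s: 37.58
ee_pos: [0.6634, 0.0023, 0.0334]
tcp_rot: [0.707, -0.707, -0.0, 0.0]
contact_force: [-0.6, 0.2, 0.4]
width: 0.0398
grip_force: 15.0
```

step_arm(
  slide=[
    [0, 0, -0.05],
    [-0.01, -0.01, -0.05],
    [-0.02, -0.015, -0.05],
    [-0.02, -0.015, -0.05],
    [-0.02, -0.015, -0.02],
    [-0.02, -0.015, 0],
    [-0.02, -0.015, 0],
  ],
  twist=[0, 0, 0, 0, 0, 0, 0],
)

```text
time_s: 38.45
ee_pos: [0.6649, 0.0042, 0.0334]
tcp_rot: [0.707, -0.707, -0.0, 0.0]
contact_force: [-1.1, -0.1, 0.8]
width: 0.0395
grip_force: 15.0
```

step_arm(
  slide=[
    [0, 0, 0],
    [0, 0, 0],
    [0, 0, 0],
    [0, 0, 0],
    [0, 0, 0],
  ],
  twist=[0, 0, 0, 0, 0],
  gripper=-1,
)

```text
time_s: 39.08
ee_pos: [0.665, 0.0043, 0.0334]
tcp_rot: [0.707, -0.707, 0.0, -0.0]
contact_force: [0.3, -0.3, 0.4]
width: 0.0834
grip_force: 0.0
```

step_arm(
  slide=[
    [0, 0, -0.3],
    [0, 0, -0.8],
    [0, 0, -1],
    [0, 0, -1],
  ],
  twist=[0, 0, 0, 0],
)

```text
time_s: 39.58
ee_pos: [0.6661, 0.0045, 0.1358]
tcp_rot: [0.708, -0.707, 0.001, -0.002]
contact_force: [0.4, 0.4, 0.2]
width: 0.0876
grip_force: 0.0
```

step_arm(
  slide=[
    [-0.5, 0, 0],
    [-1, 0, 0],
  ],
  twist=[0, 0],
)

```text
time_s: 39.83
ee_pos: [0.6642, 0.1046, 0.1322]
tcp_rot: [-0.707, 0.707, 0.0, -0.001]
contact_force: [0.7, 0.6, -0.1]
width: 0.0877
grip_force: 0.0
```

step_arm(
  slide=[
    [-0.5, 0, 0],
    [-1, 0, 0],
  ],
  twist=[0, 0],
)

```text
time_s: 40.08
ee_pos: [0.664, 0.2055, 0.132]
tcp_rot: [0.707, -0.707, -0.0, 0.001]
contact_force: [0.9, 0.9, -0.7]
width: 0.0877
grip_force: 0.0
```

step_arm(
  slide=[
    [-0.5, 0, -0.2],
    [-1, 0, -0.5],
    [-1, 0, -0.5],
    [-1, 0, -0.5],
  ],
  twist=[0, 0, 0, 0],
)

```text
time_s: 40.58
ee_pos: [0.6638, 0.3041, 0.1817]
tcp_rot: [0.708, -0.707, -0.0, 0.001]
contact_force: [-0.1, -0.3, -0.4]
width: 0.0877
grip_force: 0.0
```

```bash
python3 m3.py 12; python3 - <<'E'
from h import *
COL['dark']=lambda h,s,v:(v<75)
COL['wf']=lambda h,s,v:(h>=5)&(h<25)&(s>60)&(v>85)
for n,u,r in(('side',(201,320),24),('top',(376.5,251),14)):
    im=cv2.imread(f'pics/{n}12.png')
    for col,rr,z in(('dark',r,.049),('wf',8,.058)):
        c=cv2.convexHull(blob(n,im,col,u,rr).astype(np.float32))[:,0]; print('wheel',n,col,cen(c),plane(n,cen(c),z)*1e3,np.ptp(plane(n,c,z),axis=0)*1e3)
t=cv2.imread('pics/top12.png'); s=cv2.imread('pics/side12.png')
cv2.imwrite('pics/final.png',np.vstack([np.hstack([cv2.resize(t[130:270,90:290],(430,300)),cv2.resize(t[170:270,300:420],(360,300))]),np.hstack([cv2.resize(s[90:250,170:340],(430,300)),cv2.resize(s[260:384,150:300],(360,300))])]))
E
```

```text
[0.66379174 0.30407629 0.18166981] -89.91545902038645
pegL top [225.8 156.6] [665.   63.1] [23. 20.] [array([664.9,  62.6]), array([22.8, 18.8]), np.float64(43.1)]
pegR top [272.4 156.6] [662.2 -56.9] [22. 19.] [array([662.1, -56.8]), array([19.4, 21.2]), np.float64(72.9)]
jar top [249.1 153.2] [663.3   2.9] [37. 41.] [array([663.4,   2.6]), array([36.4, 37.8]), np.float64(41.9)]
jar side [300.8 175.3] [663.7   2.7] [41. 52.] [array([663.4,   2.7]), array([52.7, 36.5]), np.float64(72.1)]
tin top [377.2 229.5] [ 465.7 -311.2] [ 6. 28.] [array([ 465.7, -312. ]), array([28.4,  2.9]), np.float64(79.7)]
tin side -
tape top [193.4 194.1] [568.5 146.6] [37. 38.] [array([568.6, 146.6]), array([37.4, 37.6]), np.float64(44.7)]
wheel side dark [201.44962205 325.3862901 ] [[ 417.39702203 -304.23383191]] [55.72289068 61.77474566]
wheel side wf [203.84311939 320.71942684] [[ 421.94718713 -302.64642204]] [16.47015603 24.93804382]
wheel top dark [374.68908737 249.86874931] [[ 414.98399918 -299.28378345]] [56.17980538 63.4440951 ]
wheel top wf [376.67855113 250.03125561] [[ 414.01827406 -301.86713106]] [35.89508524 36.73155984]
```

View pics/final.png

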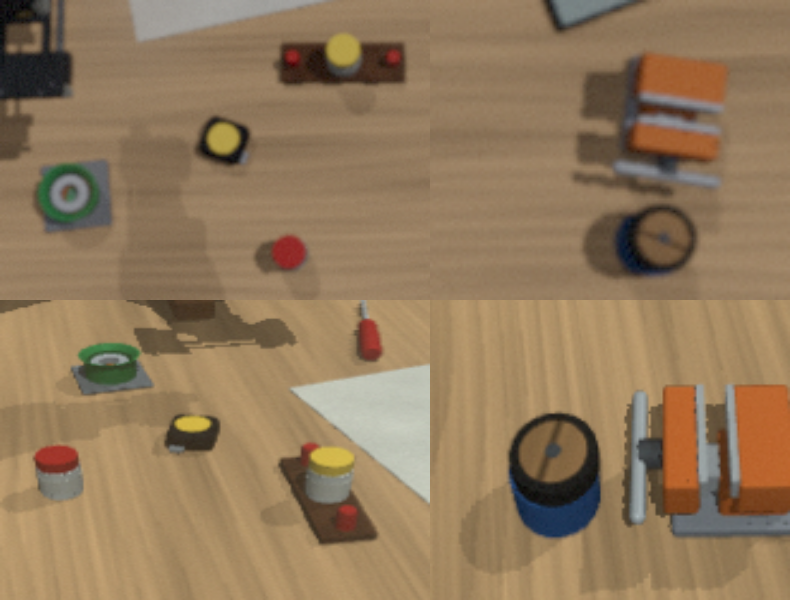

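The picture shows the wheel flat on the tin in front of the vise, the jar midway between the pegs, both rings in the tube, and the bystanders untouched. Handing in.

```bash
python3 -c "
from workcell import robot
print(robot.finish_job())"
```

```text
the job is handed in; nothing more can be done
None
```

The bench is set out as asked and handed in at about 41 s. By my measurements the jar is within 1 mm of midway between the pegs, and the tin stands about 21 mm from the handle bar and about 1 mm off centre.

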